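# Snap the push cap onto the food chopper and hold the pump down

### The arm

A 7-joint arm with a two-finger parallel gripper is mounted at the origin on the work surface. World frame = base frame: x ahead of the robot, y to its left, z up, the work surface at z = 0. Lengths are in m, angles in rad, forces in N, time in s.
With the tool pointing down it reaches from about 0.4 to 0.85 m from the base axis. Payload 4.5 kg.
Tool frame: the origin (TCP) lies on the centre line of the jaws, within the pads' length; the fingertips stand 11 mm ahead of it and the grasp point (between the pads) lies 8 mm behind it; z points along the fingers, y is the line along which they close (so a half turn about z gives the same grasp; the last joint's range is limited). The gripper opens to 88 mm and grips with 3 to 60 N. Pads are 18 mm wide; open, the fingers measure 123 mm over their backs; the gripper's body (75 mm by 187 mm) begins 45 mm behind the grasp point.
Start: joints at [1.187, 0.689, -0.195, 1.565, 0.157, 0.902, -0.215], TCP at [0.254, -0.571, 0.25] pointing down, gripper open.
Joint ranges: [-3.01, 3.01], [-0.46, 2.08], [-1.47, 1.51], [0.13, 2.56], [-1, 4.14], [0.04, 2.09], [-2.66, 2.66]. Speed limits (rad/s): [2.57, 2.57, 3.14, 3.14, 3.14, 3.14, 3.14].

### API

Orientations are given as a unit quaternion [x, y, z, w].
In Python, from plant import * gives the robot as it stands. The module is installed in compiled form; this text tells all that it offers.
- The arm moves only by the tool send_rows, never from a script. Its argument "motion" is a list of rows, each an object of numbers: "x", "y", "z": the shift along the tool's x, y, z in cm; "rx", "ry", "rz": the turn, a rotation vector about the tool's x, y, z in rad; "jaw": the finger opening in cm, from 0 to 8.81. In form: [{"x": .., "y": .., "z": .., "rx": .., "ry": .., "rz": .., "jaw": ..}, ...]. A call has exactly 5 rows; each row shifts and turns the commanded pose from where the row before left it, along the tool's axes as they then stand; what a row does not reach is not made up. A row lasts 1/10 s, in which the tool goes at most 50 mm and 8.59 degrees, less where a joint would pass 70% of its speed; a pose out of reach is approached as far as the arm can. A call is refused whole if a number of a shift passes 5 or a number of a turn 0.15, either way. A call with a gripper value outside its range is refused whole. The fingers move at their own pace and stop on an object; "grip_force" is the grip in N (left out, the last holds). Time passes only in rows, so rows that do not move let the fingers close, or fill a call up. It gives the time, the measured TCP pose, the force, the opening and the grip force at its end, in the units of the state.
- get_state(): the state, without advancing time (a new reading comes with each control period).
- snapshot(name): name is "side" or "top" or "wrist"; returns a dict with "img" (384x512x3 uint8, red, green, blue), "vertical_fov" (degrees; the focal length in pixels is half the picture's height over the tangent of half this angle, whatever the lens; pixels are square), "cx", "cy" (the principal point, pixels), "extrinsics" (4x4, takes a point from camera to world coordinates). Camera axes: x right, y up, looking along -z (the intrinsics and any distortion apply to the point x, -y, -z); pixel columns grow to the right and rows downward; lengths in m; the calibration is good to about 2 mm. A picture is of the moment at which its call begins. There is no depth.
- finish_job(): hands the job in; it is judged then, once.
The state is a dict: "clock": time; "q": joint angles; "qd": joint speeds; "joint_torque": joint torques, N m; "tool_pos": TCP position; "eef_rot": TCP orientation; "contact_force": force on the tool from outside, world axes, zero at the start; "moment": the same for the moment, N m; "opening": opening from 0.0 (shut) to 1.0 (fully open); "finger_force": force on a finger pad.
Only numpy, scipy, OpenCV 4.12 (cv2) and the standard library are available. Lean on these libraries where they do the work, as an engineer would, in place of code of your own. Each camera call takes 0.05 s, during which the arm holds its last target. There are 200 camera calls.

### The job

The food chopper on the kitchen table has lost its push cap: pick up the round red cap from the cutting board and press it straight down onto the steel stud on top of the chopper's pump until it clicks on fully. Keep pressing after the click until the pump is all the way down, and finish like that, with the gripper still holding the cap pressed down: do not let go. Leave the carrot and the cork stopper on the board where they are.

Things in the scene. Friction and masses are not known exactly. Their poses are not given: they have to be found in the camera images.
- cap: Push cap: red ribbed plastic cylinder, 43 mm diameter, 40 mm tall, about 60 g, white disc on its flat top, standing mouth down on the board. Origin: centre of its underside (the mouth); z up through its top. The mouth is a 22 mm hole in a 4 mm thick lip; above it the bore is 30 mm wide, to 29 mm above the underside. Grip its round side 16 to 28 mm above the underside, any yaw.
- stud_base (a point): Seat of the cap: centre of the upper face of the white flange (38 mm wide, 5 mm thick) on the chopper's pump shaft, 165 mm above the table while the pump is up; moves down with it. z up. Fully on, the cap's underside rests on the flange, its origin at this point. The green lid is 106 mm above the table, its 48 mm wide collar 120 mm; nothing else stands near.
- stud_tip (a point): Top of the steel stud, 25 mm above stud_base on the same upright axis. Stud 18 mm thick, its top 7 mm tapering to 9 mm; four sprung brass beads 8 mm above the flange stand out to 26 mm. The cap's lip meets them 13 mm above the flange; pushing past takes 6 to 14 N, then the force drops to nothing (the click) and the beads help draw it down to the flange.
- plunger (a joint): The chopper's pump, a sprung plunger: 0 m = up (at rest), grows as it is pressed down, 0.014 m = all the way down against its stop. It starts to move at about 11 N and needs about 17 N at the bottom; it springs back up when let go.
- chopper: The hand food chopper: clear plastic bowl of 128 mm diameter with blades inside, green lid of 136 mm diameter, standing on a rubber suction foot stuck to the table (it does not move in use). Origin: centre of its underside on the table; the pump stands on its vertical axis.
- board: Dark wooden cutting board, 280 x 240 x 16 mm (along its x, y, z), fixed to the table. Origin: centre of its underside; its top is 16 mm above the table. The cap stands on it, and the carrot and the stopper lie along its far (+x) edge.
- carrot: Bystander: orange carrot, 125 mm long, up to 25 mm thick, lying on the board along the board's y. Origin under its middle.
- stopper: Bystander: cork stopper, 38 mm wide, 30 mm tall, standing on the board. Not the cap. Origin: centre of its underside.
There are look-alikes about, which are no part of the job. There is more than one size of the cap; the job needs the smaller.

How it is judged:
On the way, in this order (a step that is already met when the one before it is completed fails the run):
1. the cap is held up clear of the board in the gripper (height (world z) of cap above 0.06 m and contact force between the fingers and cap above 1 N), for 0.2 s.
2. the cap has clicked onto the stud, its underside down at the flange (z of cap in the frame of stud_base between -0.004 and 0.003 m and horizontal distance between cap and stud_base below 0.004 m and angle between cap's own z axis and vertical below 0.15 rad).
At the end, for the whole second after the job is handed in: Through the last second the cap is fully on (underside within 3 mm of the flange, within 4 mm of the stud's axis, tilt under 0.15 rad), the pump is still and at least 10.5 of its 14 mm down, the fingers press on the cap with over 3 N and the cap on the pump with over 6 N (all of step 2 and value of joint plunger above 0.0105 m and velocity of joint plunger between -0.01 and 0.01 m/s and contact force between the fingers and cap above 3 N and contact force between cap and chopper above 6 N); the arm keeps its last pose, push and grip.
It fails at once if the carrot or the stopper is moved more than 30 mm (distance of any of carrot, stopper from where it was at the start of the episode above 0.03 m).
It also fails if it takes over 61 s, if anything falls off the work surface, if the arm or the gripper's body presses on something with over 40 N, if the wrist force passes 120 N, or if a joint passes its speed limit or range.

## Working session

There is one attempt and no reset: what is moved stays moved. The work goes in short steps, Python scripts to look and compute and a tool call to move; the robot and the scene stay as the last step left them, time stands still between calls to the robot, and variables do not carry over. Pictures are saved under pics/ and viewed, at most 10 in all, crops included, and the job is handed in when it is done.

Besides the shell and the picture viewer there is one more tool, called after "Call:" as name([rows], argument=value, ...), one row to a line, values as JSON. send_rows: Moves the arm, as the interface text tells. Its arguments: {"type":"object","properties":{"motion":{"type":"array"},"grip_force":{"type":"number"}},"required":["motion"]}

```bash
mkdir -p pics; cat > h.py <<'E'
from plant import *
import numpy as np, cv2, json
def snap(name,f):
    s=snapshot(name); cv2.imwrite(f'pics/{f}.png',s['img'][:,:,::-1])
    json.dump({k:(np.array(s[k]).tolist()) for k in s if k!='img'},open(f'pics/{f}.json','w'))
    return s
def ray(f,u,v):
    s=json.load(open(f'pics/{f}.json')); T=np.array(s['extrinsics'])
    fl=192/np.tan(np.radians(s['vertical_fov'])/2)
    d=T[:3,:3]@np.array([(u-s['cx'])/fl,-(v-s['cy'])/fl,-1]); return T[:3,3],d
def at(f,u,v,z):
    o,d=ray(f,u,v); return o+d*(z-o[2])/d[2]
def proj(f,p):
    s=json.load(open(f'pics/{f}.json')); T=np.array(s['extrinsics'])
    fl=192/np.tan(np.radians(s['vertical_fov'])/2)
    c=T[:3,:3].T@(np.array(p)-T[:3,3]); return s['cx']+fl*c[0]/-c[2], s['cy']-fl*c[1]/-c[2]
E
python3 - <<'E'
from h import *
a=snap('top','t0');b=snap('side','s0');w=snap('wrist','w0')
for s in(a,b,w): print({k:np.round(s[k],3).tolist() for k in s if k!='img'})
cv2.imwrite('pics/ts0.png',np.vstack([np.hstack([cv2.resize(a['img'],(400,300)),cv2.resize(b['img'],(400,300))]),np.hstack([cv2.resize(w['img'],(400,300)),np.zeros((300,400,3),np.uint8)])])[:,:,::-1])
st=get_state();print({k:np.round(st[k],3).tolist() for k in st})
E
```

```text
{'vertical_fov': 50.075, 'cx': 256.358, 'cy': 191.261, 'extrinsics': [[0.014, 0.98, -0.198, 0.385], [-1.0, 0.016, 0.006, 0.076], [0.009, 0.197, 0.98, 1.102], [0.0, 0.0, 0.0, 1.0]]}
{'vertical_fov': 51.818, 'cx': 254.548, 'cy': 187.713, 'extrinsics': [[-0.98, 0.13, -0.148, 0.47], [-0.197, -0.617, 0.762, 0.724], [0.007, 0.776, 0.631, 0.668], [0.0, 0.0, 0.0, 1.0]]}
{'vertical_fov': 58.29, 'cx': 256.362, 'cy': 188.63, 'extrinsics': [[0.407, 0.866, 0.291, 0.329], [-0.913, 0.386, 0.128, -0.537], [-0.002, -0.318, 0.948, 0.384], [0.0, 0.0, 0.0, 1.0]]}
{'clock': 0.15, 'q': [1.187, 0.69, -0.195, 1.566, 0.157, 0.902, -0.215], 'qd': [-0.002, 0.0, 0.0, -0.003, 0.0, -0.001, -0.002], 'joint_torque': [-0.002, -52.786, -1.269, -15.359, -0.053, 0.004, 0.0], 'tool_pos': [0.253, -0.571, 0.249], 'eef_rot': [0.978, 0.207, -0.0, -0.001], 'contact_force': [0.581, 0.02, -0.356], 'moment': [0.02, -0.001, -0.001], 'finger_force': 0.0, 'opening': 1.003}
```

View pics/ts0.png

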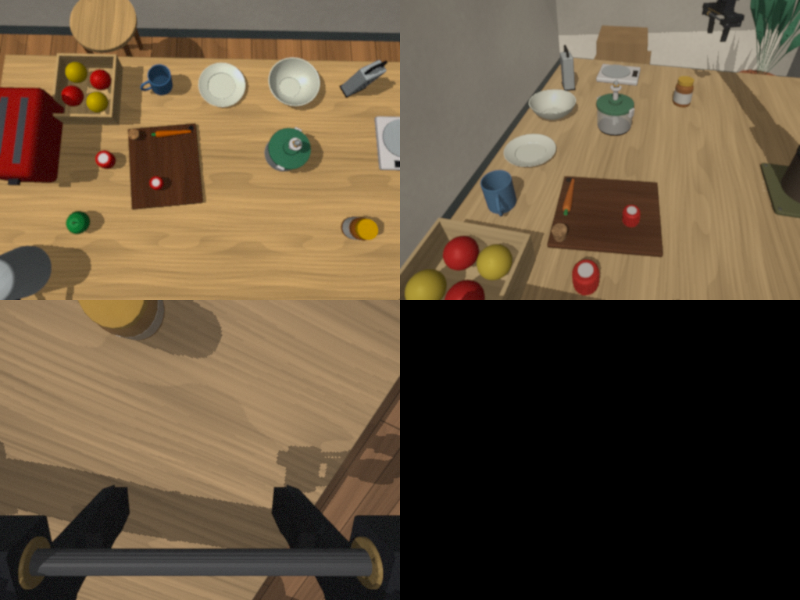

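The top view shows the board at left-centre with a red cap on it at about (198,234) in full-size pixels. A second red cap stands off the board at about (134,203), and the chopper is at about (375,187). I'll enlarge these.

```bash
python3 - <<'E'
from h import *
t=cv2.imread('pics/t0.png');s=cv2.imread('pics/s0.png')
def c(i,u,v,k,w=400,h=300): return cv2.resize(i[v:v+h//k,u:u+w//k],(w,h),interpolation=cv2.INTER_CUBIC)
cv2.imwrite('pics/c0.png',np.vstack([np.hstack([c(t,160,210,5),c(t,335,160,5)]),np.hstack([c(s,255,240,5),c(s,235,100,5)])]))
E
```

```text
(no output)
```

View pics/c0.png

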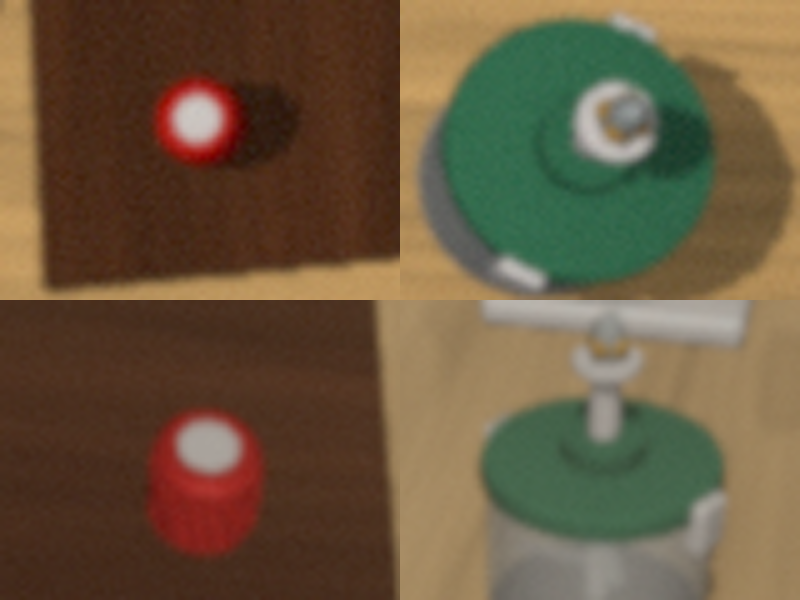

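```bash
python3 - <<'E'
from h import *
def tri(a,b):
    A=[];B=[]
    for f,p in (('t0',a),('s0',b)):
        o,d=ray(f,*p); d/=np.linalg.norm(d); P=np.eye(3)-np.outer(d,d); A.append(P);B.append(P@o)
    return np.linalg.solve(sum(A),sum(B))
print('cap top',at('t0',199.2,233.6,.056),at('s0',296.6,269,.056),tri((199.2,233.6),(296.6,269)))
print('cap left/right',at('t0',190.8,233.6,.045),at('t0',208.6,233.6,.045))
print('other cap width');t=cv2.imread('pics/t0.png');print(t[203,115:155,2]-t[203,115:155,1].astype(int))
print('tip',at('t0',380.4,182.2,.190),at('s0',276.6,105.6,.19),tri((380.4,182.2),(276.6,105.6)))
print('flange',at('t0',377.8,184.2,.165))
g=cv2.inRange(cv2.cvtColor(t,cv2.COLOR_BGR2HSV),(70,120,40),(90,255,200));g[:, :335]=0
m=max(cv2.findContours(g,0,1)[0],key=cv2.contourArea);e=cv2.minEnclosingCircle(m);print('lid',e,at('t0',*e[0],.106),at('t0',e[0][0]+e[1],e[0][1],.106))
E
```

```text
cap top [0.48332776 0.21259075 0.056     ] [0.48345597 0.21508314 0.056     ] [0.48354178 0.21293168 0.0534142 ]
cap left/right [0.48404663 0.23555243 0.045     ] [0.48472552 0.18994193 0.045     ]
other cap width
[ 21  23  21  26  27  34  67 114 144 124  71  26  10   7   6   6   6   7
   3   7   8  11  27  70 119 141 121 102  84  70  58  56  42  29  24  22
  25  24  22  23]
tip [ 0.59380433 -0.21250727  0.19      ] [ 0.59288147 -0.1949374   0.19      ] [ 0.59598358 -0.21592425  0.17913401]
flange [ 0.59464807 -0.21408935  0.165     ]
lid ((370.0, 190.5), 26.120014190673828) [ 0.59157879 -0.21224156  0.106     ] [ 0.59260798 -0.27716804  0.106     ]
```

The cap on the board measures about 45 mm, so it is the smaller one (the other is about 53 mm). It stands at about (0.484, 0.213), and the stud is at about (0.594, -0.213). Moving above the cap now.

Call:
send_rows([
  {"x": 3.1,"y": -2.1},
  {"x": 3.1,"y": -2.1},
  {"x": 3.1,"y": -2.1},
  {"x": 3.1,"y": -2.1},
  {"x": 3.1,"y": -2.1},
])

```text
schema error: expected keys x, y, z, rx, ry, rz, jaw
```

Call:
send_rows([
  {"x": 3.1,"y": -2.1,"z": 0,"rx": 0,"ry": 0,"rz": 0,"jaw": 8.8},
  {"x": 3.1,"y": -2.1,"z": 0,"rx": 0,"ry": 0,"rz": 0,"jaw": 8.8},
  {"x": 3.1,"y": -2.1,"z": 0,"rx": 0,"ry": 0,"rz": 0,"jaw": 8.8},
  {"x": 3.1,"y": -2.1,"z": 0,"rx": 0,"ry": 0,"rz": 0,"jaw": 8.8},
  {"x": 3.1,"y": -2.1,"z": 0,"rx": 0,"ry": 0,"rz": 0,"jaw": 8.8},
])

```text
clock: 0.65
tool_pos: [0.3532, -0.4109, 0.2496]
eef_rot: [0.978, 0.207, -0.0, -0.0]
contact_force: [0.4, -0.7, -0.1]
opening: 1.0
finger_force: 0.0
```

Call:
send_rows([
  {"x": 3.1,"y": -2.1,"z": 0,"rx": 0,"ry": 0,"rz": 0,"jaw": 8.8},
  {"x": 3.1,"y": -2.1,"z": 0,"rx": 0,"ry": 0,"rz": 0,"jaw": 8.8},
  {"x": 3.1,"y": -2.1,"z": 0,"rx": 0,"ry": 0,"rz": 0,"jaw": 8.8},
  {"x": 3.1,"y": -2.1,"z": 0,"rx": 0,"ry": 0,"rz": 0,"jaw": 8.8},
  {"x": 3.1,"y": -2.1,"z": 0,"rx": 0,"ry": 0,"rz": 0,"jaw": 8.8},
])

```text
clock: 1.15
tool_pos: [0.4523, -0.2521, 0.2496]
eef_rot: [0.978, 0.207, -0.0, -0.0]
contact_force: [0.7, -0.4, -0.1]
opening: 0.996
finger_force: 0.0
```

Call:
send_rows([
  {"x": 2.2,"y": -4.1,"z": 0,"rx": 0,"ry": 0,"rz": 0,"jaw": 8.8},
  {"x": 2.2,"y": -4.1,"z": 0,"rx": 0,"ry": 0,"rz": 0,"jaw": 8.8},
  {"x": 2.2,"y": -4.1,"z": 0,"rx": 0,"ry": 0,"rz": 0,"jaw": 8.8},
  {"x": 2.2,"y": -4.1,"z": 0,"rx": 0,"ry": 0,"rz": 0,"jaw": 8.8},
  {"x": 2.2,"y": -4.1,"z": 0,"rx": 0,"ry": 0,"rz": 0,"jaw": 8.8},
])

```text
clock: 1.65
tool_pos: [0.4689, -0.0197, 0.2497]
eef_rot: [0.978, 0.207, -0.0, 0.0]
contact_force: [1.9, -0.0, 0.1]
opening: 0.994
finger_force: 0.0
```

Call:
send_rows([
  {"x": 2.2,"y": -4.1,"z": 0,"rx": 0,"ry": 0,"rz": 0,"jaw": 8.8},
  {"x": 2.2,"y": -4.1,"z": 0,"rx": 0,"ry": 0,"rz": 0,"jaw": 8.8},
  {"x": 2.2,"y": -4.1,"z": 0,"rx": 0,"ry": 0,"rz": 0,"jaw": 8.8},
  {"x": 2.2,"y": -4.1,"z": 0,"rx": 0,"ry": 0,"rz": 0,"jaw": 8.8},
  {"x": 0,"y": 0,"z": 0,"rx": 0,"ry": 0,"rz": 0,"jaw": 8.8},
])

```text
clock: 2.15
tool_pos: [0.4826, 0.1729, 0.2497]
eef_rot: [0.977, 0.213, 0.001, -0.003]
contact_force: [0.1, -0.5, 0.0]
opening: 0.997
finger_force: 0.0
```

```bash
python3 - <<'E'
from h import *
snap('wrist','w1');print(proj('w1',(.484,.213,.056)));st=get_state();print(st['tool_pos'],st['eef_rot'],st['q'])
E
```

```text
(np.float64(220.57164083189065), np.float64(144.9915621852544))
[0.48252404 0.16833134 0.24951344] [ 9.77483615e-01  2.11008857e-01  2.65350111e-04 -9.86615169e-04] [-0.35436974  0.53952203 -0.1100532   1.90874499  0.08522953  0.69680618
 -1.65984613]
```

View pics/w1.png

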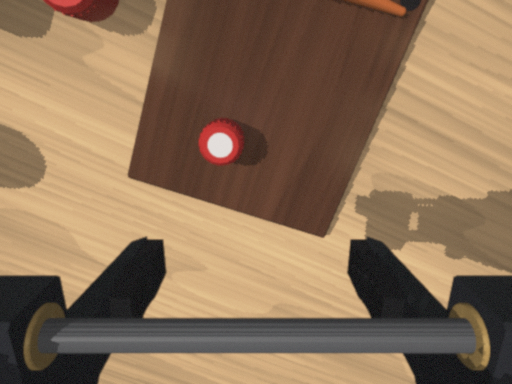

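The wrist view shows the white disc at (220,145), as predicted, so the cap position is confirmed. I'll move over it, partway down.

Call:
send_rows([
  {"x": 1.0,"y": -2.1,"z": 2,"rx": 0,"ry": 0,"rz": 0,"jaw": 8.8},
  {"x": 1.0,"y": -2.1,"z": 4,"rx": 0,"ry": 0,"rz": 0,"jaw": 8.8},
  {"x": 0,"y": 0,"z": 4,"rx": 0,"ry": 0,"rz": 0,"jaw": 8.8},
  {"x": 0,"y": 0,"z": 3,"rx": 0,"ry": 0,"rz": 0,"jaw": 8.8},
  {"x": 0,"y": 0,"z": 0,"rx": 0,"ry": 0,"rz": 0,"jaw": 8.8},
])

```text
clock: 2.7
tool_pos: [0.4819, 0.2078, 0.1164]
eef_rot: [0.978, 0.207, -0.004, 0.002]
contact_force: [0.2, 0.5, 1.1]
opening: 0.998
finger_force: 0.0
```

Call:
send_rows([
  {"x": 0,"y": 0,"z": 0,"rx": 0,"ry": 0,"rz": 0,"jaw": 8.8},
  {"x": 0,"y": 0,"z": 0,"rx": 0,"ry": 0,"rz": 0,"jaw": 8.8},
  {"x": 0,"y": 0,"z": 0,"rx": 0,"ry": 0,"rz": 0,"jaw": 8.8},
  {"x": 0,"y": 0,"z": 0,"rx": 0,"ry": 0,"rz": 0,"jaw": 8.8},
  {"x": 0,"y": 0,"z": 0,"rx": 0,"ry": 0,"rz": 0,"jaw": 8.8},
])

```text
clock: 3.2
tool_pos: [0.4846, 0.2107, 0.1205]
eef_rot: [0.978, 0.207, 0.001, -0.0]
contact_force: [-0.3, 0.4, -0.7]
opening: 1.001
finger_force: 0.0
```

```bash
python3 - <<'E'
from h import *
from scipy.spatial.transform import Rotation as R
s=snap('wrist','w2');print(proj('w2',(.484,.213,.056)));st=get_state();print(st['tool_pos'],st['eef_rot'])
Rm=R.from_quat(st['eef_rot']).as_matrix();print(Rm)
w=cv2.inRange(s['img'],(150,150,150),(255,255,255))
for c in cv2.findContours(w,0,1)[0]:
    if cv2.contourArea(c)>300:
        (u,v),r=cv2.minEnclosingCircle(c);p=at('w2',u,v,.056);print(u,v,r,p,Rm.T@(p-st['tool_pos'])*100)
E
```

```text
(np.float64(252.94881879541128), np.float64(212.6359201597137))
[0.4845094  0.21065715 0.12030729] [ 9.78260190e-01  2.07380588e-01  5.33770465e-04 -8.78437029e-05]
[[ 9.13986014e-01  4.05744440e-01  1.00789864e-03]
 [ 4.05744253e-01 -9.13986568e-01  3.93255261e-04]
 [ 1.08076695e-03  4.95192709e-05 -9.99999415e-01]]
256.5 382.0 157.50328063964844 [0.35916069 0.15496986 0.056     ] [-1.37231269e+01  3.47086657e-03  6.41590147e+00]
252.0 315.5 108.00125885009766 [0.41286038 0.18232127 0.056     ] [-7.70528252 -0.31757692  6.42238946]
251.1828155517578 211.52642822265625 19.34174346923828 [0.48423604 0.2143127  0.056     ] [ 0.11638691 -0.34552252  6.43084148]
483.0 187.0 36.23543930053711 [0.55665326 0.09138888 0.056     ] [ 1.74765584 13.82783812  6.43330636]
505.25628662109375 136.0415802001953 15.094063758850098 [0.58781827 0.09818961 0.056     ] [ 4.87202994 14.47076311  6.43671492]
50.73649215698242 160.96424865722656 146.05967712402344 [0.4653758  0.33657119 0.056     ] [  3.3531556  -12.28502782   6.43374844]
```

Call:
send_rows([
  {"x": 0.1,"y": -0.3,"z": 2,"rx": 0,"ry": 0,"rz": 0,"jaw": 8.8},
  {"x": 0,"y": 0,"z": 2.5,"rx": 0,"ry": 0,"rz": 0,"jaw": 8.8},
  {"x": 0,"y": 0,"z": 2.3,"rx": 0,"ry": 0,"rz": 0,"jaw": 8.8},
  {"x": 0,"y": 0,"z": 1.5,"rx": 0,"ry": 0,"rz": 0,"jaw": 8.8},
  {"x": 0,"y": 0,"z": 0.5,"rx": 0,"ry": 0,"rz": 0,"jaw": 8.8},
])

```text
clock: 3.75
tool_pos: [0.4833, 0.2135, 0.0304]
eef_rot: [0.978, 0.207, -0.001, 0.0]
contact_force: [-0.7, 0.3, 0.2]
opening: 0.999
finger_force: 0.0
```

Call:
send_rows([
  {"x": 0,"y": 0,"z": 0,"rx": 0,"ry": 0,"rz": 0,"jaw": 8.0},
  {"x": 0,"y": 0,"z": 0,"rx": 0,"ry": 0,"rz": 0,"jaw": 7.0},
  {"x": 0,"y": 0,"z": 0,"rx": 0,"ry": 0,"rz": 0,"jaw": 6.0},
  {"x": 0,"y": 0,"z": 0,"rx": 0,"ry": 0,"rz": 0,"jaw": 5.0},
  {"x": 0,"y": 0,"z": 0,"rx": 0,"ry": 0,"rz": 0,"jaw": 4.6},
], grip_force=50)

```text
clock: 4.25
tool_pos: [0.4842, 0.2138, 0.0322]
eef_rot: [0.978, 0.207, 0.0, -0.0]
contact_force: [-0.4, 0.2, -0.7]
opening: 0.569
finger_force: 0.0
```

Call:
send_rows([
  {"x": 0,"y": 0,"z": 0,"rx": 0,"ry": 0,"rz": 0,"jaw": 4.2},
  {"x": 0,"y": 0,"z": 0,"rx": 0,"ry": 0,"rz": 0,"jaw": 3.5},
  {"x": 0,"y": 0,"z": 0,"rx": 0,"ry": 0,"rz": 0,"jaw": 3},
  {"x": 0,"y": 0,"z": 0,"rx": 0,"ry": 0,"rz": 0,"jaw": 3},
  {"x": 0,"y": 0,"z": 0,"rx": 0,"ry": 0,"rz": 0,"jaw": 3},
])

```text
clock: 4.75
tool_pos: [0.4841, 0.2138, 0.032]
eef_rot: [0.978, 0.207, 0.0, -0.0]
contact_force: [-0.2, -0.0, 4.2]
opening: 0.477
finger_force: 50.0
```

Call:
send_rows([
  {"x": 0,"y": 0,"z": -1,"rx": 0,"ry": 0,"rz": 0,"jaw": 3},
  {"x": 0,"y": 0,"z": -2,"rx": 0,"ry": 0,"rz": 0,"jaw": 3},
  {"x": 0,"y": 0,"z": -3,"rx": 0,"ry": 0,"rz": 0,"jaw": 3},
  {"x": 0,"y": 0,"z": -4,"rx": 0,"ry": 0,"rz": 0,"jaw": 3},
  {"x": 0,"y": 0,"z": -4,"rx": 0,"ry": 0,"rz": 0,"jaw": 3},
])

```text
clock: 5.25
tool_pos: [0.4832, 0.2134, 0.1731]
eef_rot: [0.978, 0.207, -0.001, 0.0]
contact_force: [1.3, 0.3, 0.0]
opening: 0.476
finger_force: 50.0
```

Call:
send_rows([
  {"x": 0,"y": 0,"z": -4,"rx": 0,"ry": 0,"rz": 0,"jaw": 3},
  {"x": 0,"y": 0,"z": -4,"rx": 0,"ry": 0,"rz": 0,"jaw": 3},
  {"x": 0,"y": 0,"z": -2,"rx": 0,"ry": 0,"rz": 0,"jaw": 3},
  {"x": 0,"y": 0,"z": 0,"rx": 0,"ry": 0,"rz": 0,"jaw": 3},
  {"x": 0,"y": 0,"z": 0,"rx": 0,"ry": 0,"rz": 0,"jaw": 3},
])

```text
clock: 5.75
tool_pos: [0.4834, 0.2134, 0.2714]
eef_rot: [0.978, 0.207, -0.0, 0.0]
contact_force: [0.3, 0.3, -0.7]
opening: 0.479
finger_force: 50.0
```

Call:
send_rows([
  {"x": -0.7,"y": 1.8,"z": 0,"rx": 0,"ry": 0,"rz": 0,"jaw": 3},
  {"x": -1.3,"y": 3.6,"z": 0,"rx": 0,"ry": 0,"rz": 0,"jaw": 3},
  {"x": -1.3,"y": 3.6,"z": 0,"rx": 0,"ry": 0,"rz": 0,"jaw": 3},
  {"x": -1.3,"y": 3.6,"z": 0,"rx": 0,"ry": 0,"rz": 0,"jaw": 3},
  {"x": -1.3,"y": 3.6,"z": 0,"rx": 0,"ry": 0,"rz": 0,"jaw": 3},
])

```text
clock: 6.25
tool_pos: [0.4943, 0.0401, 0.2698]
eef_rot: [0.978, 0.208, -0.002, -0.0]
contact_force: [0.2, -0.9, -0.3]
opening: 0.48
finger_force: 50.0
```

Call:
send_rows([
  {"x": -1.3,"y": 3.6,"z": 0,"rx": 0,"ry": 0,"rz": 0,"jaw": 3},
  {"x": -1.3,"y": 3.6,"z": 0,"rx": 0,"ry": 0,"rz": 0,"jaw": 3},
  {"x": -1.3,"y": 3.6,"z": 0,"rx": 0,"ry": 0,"rz": 0,"jaw": 3},
  {"x": -1.3,"y": 3.6,"z": 0,"rx": 0,"ry": 0,"rz": 0,"jaw": 3},
  {"x": -1.3,"y": 3.6,"z": 0,"rx": 0,"ry": 0,"rz": 0,"jaw": 3},
])

```text
clock: 6.75
tool_pos: [0.508, -0.1505, 0.2696]
eef_rot: [0.978, 0.207, -0.002, -0.001]
contact_force: [0.6, 0.7, -0.7]
opening: 0.477
finger_force: 50.0
```

Call:
send_rows([
  {"x": -1.3,"y": 3.6,"z": 0,"rx": 0,"ry": 0,"rz": 0,"jaw": 3},
  {"x": -1.3,"y": 3.6,"z": 0,"rx": 0,"ry": 0,"rz": 0,"jaw": 3},
  {"x": -0.7,"y": 1.8,"z": 0,"rx": 0,"ry": 0,"rz": 0,"jaw": 3},
  {"x": 0,"y": 0,"z": 0,"rx": 0,"ry": 0,"rz": 0,"jaw": 3},
  {"x": 0,"y": 0,"z": 0,"rx": 0,"ry": 0,"rz": 0,"jaw": 3},
])

```text
clock: 7.25
tool_pos: [0.5148, -0.2436, 0.27]
eef_rot: [0.978, 0.208, -0.001, -0.001]
contact_force: [0.3, -0.1, -0.4]
opening: 0.482
finger_force: 50.0
```

Call:
send_rows([
  {"x": 0,"y": 0,"z": 0,"rx": 0,"ry": 0,"rz": 0,"jaw": 3},
  {"x": 0,"y": 0,"z": 0,"rx": 0,"ry": 0,"rz": 0,"jaw": 3},
  {"x": 0,"y": 0,"z": 0,"rx": 0,"ry": 0,"rz": 0,"jaw": 3},
  {"x": 0,"y": 0,"z": 0,"rx": 0,"ry": 0,"rz": 0,"jaw": 3},
  {"x": 0,"y": 0,"z": 0,"rx": 0,"ry": 0,"rz": 0,"jaw": 3},
])

```text
clock: 7.75
tool_pos: [0.5158, -0.2445, 0.2718]
eef_rot: [0.978, 0.208, 0.0, 0.0]
contact_force: [-0.5, -0.4, -1.1]
opening: 0.481
finger_force: 50.0
```

```bash
python3 - <<'E'
from h import *
s=snap('wrist','w3');print(proj('w3',(.594,-.213,.19)));st=get_state();print(st['tool_pos'],st['eef_rot'],st['opening'],st['contact_force'])
E
```

```text
(np.float64(261.89266136230964), np.float64(71.19628770070088))
[ 0.51575571 -0.24463764  0.27184518] [9.78229646e-01 2.07525300e-01 6.51810202e-05 7.10448696e-05] 0.4798159188822589 [-0.61838856 -0.07388807 -0.05461668]
```

View pics/w3.png

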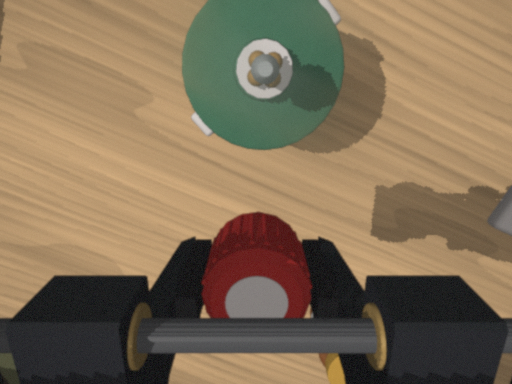

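The wrist view shows the stud tip at about (264,68) and the flange centre at about (264,69). The held cap's disc is at about (257,300). I'll enlarge the view for accuracy.

```bash
python3 - <<'E'
from h import *
from scipy.spatial.transform import Rotation as R
i=cv2.imread('pics/w3.png')
a=cv2.resize(i[30:110,225:305],(400,400),interpolation=cv2.INTER_CUBIC);b=cv2.resize(i[205:325,197:317],(400,400),interpolation=cv2.INTER_CUBIC)
cv2.imwrite('pics/c3.png',np.hstack([a,b]))
st=get_state();Rm=R.from_quat(st['eef_rot']).as_matrix();t=np.array(st['tool_pos'])
c=t+Rm@[0,0,-.024]
for z in (0,-.01,-.02,-.03): print(z, proj('w3',t+Rm@[0,0,z]))
# silhouettes of model cap
th=np.linspace(0,2*np.pi,60)
for r,zz in((.0215,.016),(.0215,-.024),(.0125,-.024)):
    P=np.array([proj('w3',t+Rm@[r*np.cos(q),r*np.sin(q),zz]) for q in th]);print(r,zz,P.min(0),P.max(0))
for u,v in((264,68),(264.5,69.5)): print(at('w3',u,v,.19),at('w3',u,v,.165))
E
```

```text
0 (np.float64(257.10446876207726), np.float64(268.43521074204335))
-0.01 (np.float64(257.1503667810561), np.float64(281.1744065295103))
-0.02 (np.float64(257.2026763651985), np.float64(295.6931602529787))
-0.03 (np.float64(257.26284185794856), np.float64(312.39235574865415))
0.0215 0.016 [213.47303279 210.5750995 ] [300.62068691 288.27273281]
0.0215 -0.024 [201.08302837 252.18087582] [313.38185523 347.02141562]
0.0125 -0.024 [224.64190754 273.71883371] [289.81882282 328.75938658]
[ 0.59615207 -0.21340388  0.19      ] [ 0.59668296 -0.21374183  0.165     ]
[ 0.59550511 -0.21402525  0.19      ] [ 0.59596151 -0.21443473  0.165     ]
```

View pics/c3.png

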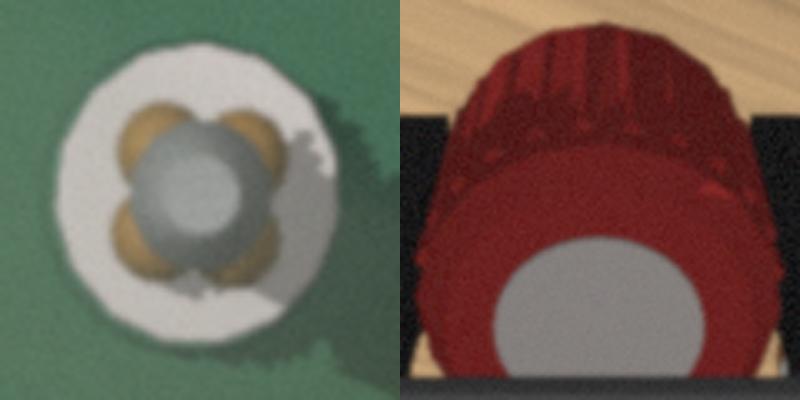

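Call:
send_rows([
  {"x": 2.0,"y": 0.1,"z": 0,"rx": 0,"ry": 0,"rz": 0,"jaw": 3},
  {"x": 2.7,"y": 0.1,"z": 0,"rx": 0,"ry": 0,"rz": 0,"jaw": 3},
  {"x": 2.0,"y": 0.1,"z": 0,"rx": 0,"ry": 0,"rz": 0,"jaw": 3},
  {"x": 1.3,"y": 0.1,"z": 0,"rx": 0,"ry": 0,"rz": 0,"jaw": 3},
  {"x": 0.67,"y": 0.03,"z": 0,"rx": 0,"ry": 0,"rz": 0,"jaw": 3},
])

```text
clock: 8.3
tool_pos: [0.5978, -0.2126, 0.2716]
eef_rot: [0.978, 0.208, 0.0, -0.0]
contact_force: [-0.2, 0.1, -1.2]
opening: 0.482
finger_force: 50.0
```

Call:
send_rows([
  {"x": 0,"y": 0,"z": 2,"rx": 0,"ry": 0,"rz": 0,"jaw": 3},
  {"x": 0,"y": 0,"z": 2,"rx": 0,"ry": 0,"rz": 0,"jaw": 3},
  {"x": 0,"y": 0,"z": 1.1,"rx": 0,"ry": 0,"rz": 0,"jaw": 3},
  {"x": 0,"y": 0,"z": 0,"rx": 0,"ry": 0,"rz": 0,"jaw": 3},
  {"x": 0,"y": 0,"z": 0,"rx": 0,"ry": 0,"rz": 0,"jaw": 3},
])

```text
clock: 8.8
tool_pos: [0.5968, -0.2139, 0.2212]
eef_rot: [0.978, 0.207, 0.0, 0.0]
contact_force: [-0.5, 0.3, 0.3]
opening: 0.48
finger_force: 50.0
```

Call:
send_rows([
  {"x": 0,"y": 0,"z": 0,"rx": 0,"ry": 0,"rz": 0,"jaw": 3},
  {"x": 0,"y": 0,"z": 0,"rx": 0,"ry": 0,"rz": 0,"jaw": 3},
  {"x": 0,"y": 0,"z": 0,"rx": 0,"ry": 0,"rz": 0,"jaw": 3},
  {"x": 0,"y": 0,"z": 0,"rx": 0,"ry": 0,"rz": 0,"jaw": 3},
  {"x": 0,"y": 0,"z": 0,"rx": 0,"ry": 0,"rz": 0,"jaw": 3},
])

```text
clock: 9.3
tool_pos: [0.5968, -0.2136, 0.2209]
eef_rot: [0.978, 0.207, 0.0, 0.0]
contact_force: [-0.5, -0.4, -0.6]
opening: 0.479
finger_force: 50.0
```

```bash
python3 - <<'E'
from h import *
s=snap('side','s4');w=snap('wrist','w4')
a=cv2.resize(s['img'][60:160,220:320],(400,400),interpolation=cv2.INTER_CUBIC);b=cv2.resize(w['img'][190:340,180:330],(400,400),interpolation=cv2.INTER_CUBIC)
cv2.imwrite('pics/c4.png',np.hstack([a,b])[:,:,::-1])
st=get_state();print(st['tool_pos'],st['eef_rot'],st['contact_force'])
E
```

```text
[ 0.59673265 -0.21356061  0.22079947] [9.78258196e-01 2.07390685e-01 6.22131230e-05 4.72327735e-05] [-0.56960054  1.14461928 -0.39693592]
```

View pics/c4.png

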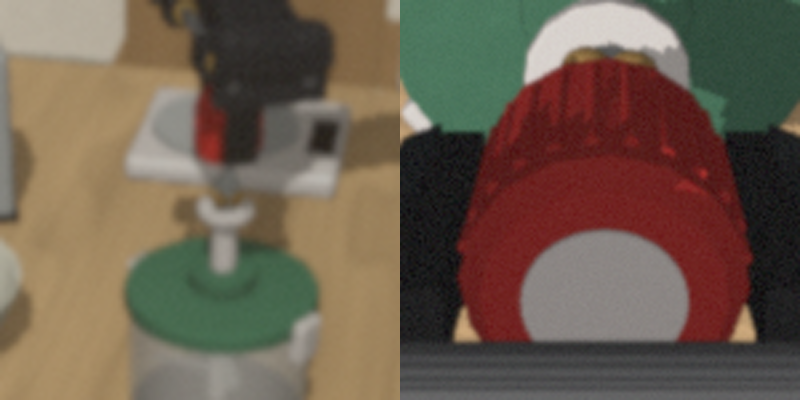

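Both views show the cap centred above the stud, with the flange and cap centres within about 1 mm sideways. Lowering it now.

Call:
send_rows([
  {"x": 0,"y": 0,"z": 0.6,"rx": 0,"ry": 0,"rz": 0,"jaw": 3},
  {"x": 0,"y": 0,"z": 0.6,"rx": 0,"ry": 0,"rz": 0,"jaw": 3},
  {"x": 0,"y": 0,"z": 0.5,"rx": 0,"ry": 0,"rz": 0,"jaw": 3},
  {"x": 0,"y": 0,"z": 0.5,"rx": 0,"ry": 0,"rz": 0,"jaw": 3},
  {"x": 0,"y": 0,"z": 0,"rx": 0,"ry": 0,"rz": 0,"jaw": 3},
])

```text
clock: 9.9
tool_pos: [0.5961, -0.2134, 0.1976]
eef_rot: [0.978, 0.207, -0.001, -0.0]
contact_force: [0.4, -0.5, -1.0]
opening: 0.479
finger_force: 50.0
```

Call:
send_rows([
  {"x": 0,"y": 0,"z": 0.2,"rx": 0,"ry": 0,"rz": 0,"jaw": 3},
  {"x": 0,"y": 0,"z": 0.2,"rx": 0,"ry": 0,"rz": 0,"jaw": 3},
  {"x": 0,"y": 0,"z": 0,"rx": 0,"ry": 0,"rz": 0,"jaw": 3},
  {"x": 0,"y": 0,"z": 0,"rx": 0,"ry": 0,"rz": 0,"jaw": 3},
  {"x": 0,"y": 0,"z": 0,"rx": 0,"ry": 0,"rz": 0,"jaw": 3},
])

```text
clock: 10.4
tool_pos: [0.5968, -0.2136, 0.1949]
eef_rot: [0.978, 0.207, 0.0, 0.0]
contact_force: [0.4, -0.5, -0.5]
opening: 0.481
finger_force: 50.0
```

No contact yet, so the stud is inside the mouth cleanly. Pressing on past the beads.

Call:
send_rows([
  {"x": 0,"y": 0,"z": 0.1,"rx": 0,"ry": 0,"rz": 0,"jaw": 3},
  {"x": 0,"y": 0,"z": 0.1,"rx": 0,"ry": 0,"rz": 0,"jaw": 3},
  {"x": 0,"y": 0,"z": 0.1,"rx": 0,"ry": 0,"rz": 0,"jaw": 3},
  {"x": 0,"y": 0,"z": 0.1,"rx": 0,"ry": 0,"rz": 0,"jaw": 3},
  {"x": 0,"y": 0,"z": 0.1,"rx": 0,"ry": 0,"rz": 0,"jaw": 3},
])

```text
clock: 10.9
tool_pos: [0.597, -0.2142, 0.1912]
eef_rot: [0.978, 0.207, 0.001, 0.001]
contact_force: [-2.8, -0.4, 10.0]
opening: 0.484
finger_force: 50.0
```

Call:
send_rows([
  {"x": 0,"y": 0,"z": 0.1,"rx": 0,"ry": 0,"rz": 0,"jaw": 3},
  {"x": 0,"y": 0,"z": 0.1,"rx": 0,"ry": 0,"rz": 0,"jaw": 3},
  {"x": 0,"y": 0,"z": 0.1,"rx": 0,"ry": 0,"rz": 0,"jaw": 3},
  {"x": 0,"y": 0,"z": 0.1,"rx": 0,"ry": 0,"rz": 0,"jaw": 3},
  {"x": 0,"y": 0,"z": 0.1,"rx": 0,"ry": 0,"rz": 0,"jaw": 3},
])

```text
clock: 11.4
tool_pos: [0.5967, -0.2142, 0.1854]
eef_rot: [0.978, 0.207, 0.0, 0.001]
contact_force: [-0.5, -1.4, 1.4]
opening: 0.479
finger_force: 50.0
```

Call:
send_rows([
  {"x": 0,"y": 0,"z": 0.1,"rx": 0,"ry": 0,"rz": 0,"jaw": 3},
  {"x": 0,"y": 0,"z": 0.1,"rx": 0,"ry": 0,"rz": 0,"jaw": 3},
  {"x": 0,"y": 0,"z": 0.1,"rx": 0,"ry": 0,"rz": 0,"jaw": 3},
  {"x": 0,"y": 0,"z": 0.1,"rx": 0,"ry": 0,"rz": 0,"jaw": 3},
  {"x": 0,"y": 0,"z": 0.1,"rx": 0,"ry": 0,"rz": 0,"jaw": 3},
])

```text
clock: 11.9
tool_pos: [0.5964, -0.2137, 0.1807]
eef_rot: [0.978, 0.207, -0.0, 0.0]
contact_force: [-3.9, -0.4, 8.9]
opening: 0.483
finger_force: 50.0
```

It clicked: the force rose to 10 N, fell to 1.4 N, and the cap seated at TCP z ≈ 0.181 as predicted. Pressing the pump now.

Call:
send_rows([
  {"x": 0,"y": 0,"z": 0.2,"rx": 0,"ry": 0,"rz": 0,"jaw": 3},
  {"x": 0,"y": 0,"z": 0.2,"rx": 0,"ry": 0,"rz": 0,"jaw": 3},
  {"x": 0,"y": 0,"z": 0.2,"rx": 0,"ry": 0,"rz": 0,"jaw": 3},
  {"x": 0,"y": 0,"z": 0.2,"rx": 0,"ry": 0,"rz": 0,"jaw": 3},
  {"x": 0,"y": 0,"z": 0.2,"rx": 0,"ry": 0,"rz": 0,"jaw": 3},
])

```text
clock: 12.4
tool_pos: [0.5965, -0.2138, 0.1715]
eef_rot: [0.978, 0.207, 0.0, 0.0]
contact_force: [-4.9, -0.6, 12.8]
opening: 0.479
finger_force: 50.0
```

Call:
send_rows([
  {"x": 0,"y": 0,"z": 0.1,"rx": 0,"ry": 0,"rz": 0,"jaw": 3},
  {"x": 0,"y": 0,"z": 0.1,"rx": 0,"ry": 0,"rz": 0,"jaw": 3},
  {"x": 0,"y": 0,"z": 0.1,"rx": 0,"ry": 0,"rz": 0,"jaw": 3},
  {"x": 0,"y": 0,"z": 0.1,"rx": 0,"ry": 0,"rz": 0,"jaw": 3},
  {"x": 0,"y": 0,"z": 0,"rx": 0,"ry": 0,"rz": 0,"jaw": 3},
])

```text
clock: 12.9
tool_pos: [0.5964, -0.2137, 0.1677]
eef_rot: [0.978, 0.207, 0.0, 0.0]
contact_force: [-5.6, 0.4, 14.5]
opening: 0.479
finger_force: 50.0
```

Call:
send_rows([
  {"x": 0,"y": 0,"z": 0.1,"rx": 0,"ry": 0,"rz": 0,"jaw": 3},
  {"x": 0,"y": 0,"z": 0.1,"rx": 0,"ry": 0,"rz": 0,"jaw": 3},
  {"x": 0,"y": 0,"z": 0,"rx": 0,"ry": 0,"rz": 0,"jaw": 3},
  {"x": 0,"y": 0,"z": 0,"rx": 0,"ry": 0,"rz": 0,"jaw": 3},
  {"x": 0,"y": 0,"z": 0,"rx": 0,"ry": 0,"rz": 0,"jaw": 3},
])

```text
clock: 13.4
tool_pos: [0.5965, -0.2138, 0.1669]
eef_rot: [0.978, 0.207, 0.0, 0.0]
contact_force: [-8.3, 0.4, 21.2]
opening: 0.48
finger_force: 50.0
```

```bash
python3 - <<'E'
from h import *
s=snap('side','s5');w=snap('wrist','w5')
a=cv2.resize(s['img'][60:160,220:320],(400,400),interpolation=cv2.INTER_CUBIC);b=cv2.resize(w['img'][190:340,180:330],(400,400),interpolation=cv2.INTER_CUBIC)
cv2.imwrite('pics/c5.png',np.hstack([a,b])[:,:,::-1])
st=get_state();print(st['tool_pos'],st['contact_force'],st['opening'])
E
```

```text
[ 0.59646305 -0.21375218  0.16693973] [-7.95936713  0.23637292 21.03600847] 0.4807942820233849
```

View pics/c5.png

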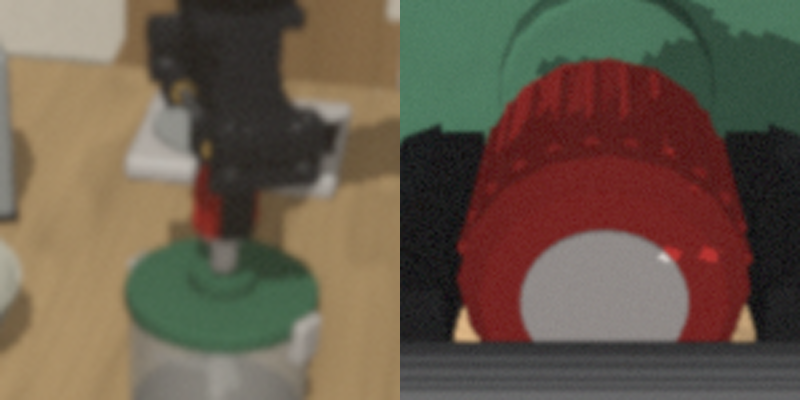

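The cap covers the flange and sits unchanged in the grip (disc at the same pixels as before). The pump is on its stop: the force jumped to 21 N and TCP z is 0.167. Handing in.

```bash
python3 -c "from plant import *; print(finish_job())"
```

```text
the job is handed in; nothing more can be done
None
```

The smaller red cap is clicked onto the stud and held pressed with the pump all the way down (about 21 N of push, 50 N grip), and the job is handed in; the result was not reported back.

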